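# Test the trip unit and snap its button cap on

### The job

Do the routine check of the grey trip unit on the moulder table: press the blue test button so that the red-knobbed lever drops, then raise the lever all the way back past upright so that it stands by itself. Then fit the orange snap cap over the stud that holds the button, press it down until it clicks, and keep pressing it firmly down onto the black seal ring: finish with your hand still pressing the cap down, not letting go. Leave the lever standing and the other things on the table where they are.

Things in the scene. Friction and masses are not known exactly. Their poses are not given: they have to be found in the camera images.
- trip_unit: Grey metal box fixed to the table, 74 mm (its x) by 150 mm (its y), top face 40 mm above the table. Origin: centre of its underside. On the top at its +y end stands the steel stud with the blue test button; near the middle is the hinged lever. Its x axis is parallel to the lever's hinge.
- stud_base (a point): Point on the stud's axis at the level of the box's top face (40 mm above the table). The stud is a steel post 30 mm in diameter and 24 mm high (its top 4 mm tapered to 23 mm), with four sprung round brass catches that stand out to 37 mm diameter, centred 14 mm above this point. Round its foot lies the black seal ring, 44 mm in diameter, its top 6 mm above this point.
- button_top (a point): Centre of the top of the blue test button, 19 mm in diameter, which stands 6 mm proud of the stud's top (30 mm above stud_base). Pressed straight down.
- test_button (a joint): Travel of the test button, m: 0 released, 0.0045 fully down; about 1.5 N at first, 5 N fully down, springs back. The lever trips at about 0.003.
- trip_lever (a joint): Angle of the lever, rad: 0 = standing against its stop, leaning 0.2 rad past upright towards the stud (the box's +y); it grows as the lever falls towards the box's -y end; 1.4 = dropped, 1.2 rad past upright. Moves freely under its own weight: below about 0.2 it falls back to 0 and stands, above that it drops. It swings about lever_hinge in the box's y-z plane.
- lever_knob (a point): Centre of the lever's red ball knob, 20 mm in diameter, 60 mm from lever_hinge at the end of an 8 mm steel stem. Dropped, it is about 66 mm above the table at the box's -y end and can be pinched from above (fingers closing along the box's x) or pushed up from its outer side; standing, it is about 105 mm above the table.
- lever_hinge (a point): Centre of the lever's hinge axis (parallel to the box's x), 6 mm above the box's top face, between two steel cheeks that reach 16 mm above the top face.
- snap_cap: Loose orange cap, 60 g, 66 mm high in all, standing mouth down on the table; origin: centre of its mouth (underside), z up along its axis. Ribbed skirt 44 mm in diameter, 38 mm high; above it a grip boss. Inside 34 mm deep, 39 mm bore, with an inward lip at the mouth, 3 mm high, 33 mm inner diameter, that snaps past the stud's catches.
- cap_shoulder (a point): Centre of the cap's flat shoulder, on its axis 38 mm above the mouth. Above it stands the plain round grip boss, 24 mm in diameter and 28 mm high.
- seal_ring (a joint): How far the sprung seal ring is pressed down, m: 0 free (no push), 0.004 against its stop. About 1 N at first, 3 N more for every 0.001. The cap's lip meets the catches with its mouth 18 mm above stud_base; the next 7 mm take up to 10 to 15 N, then the force drops (the click), the cap is drawn down and meets the ring at 6 mm. Clicked, the cap stays on by itself.
- setting_block: Bystander: white block with a black knob, 40 x 60 x 46 mm; origin under its centre.
- pencil: Bystander: red pencil, 118 mm long, lying; origin under its centre.
- hexkey_8: Bystander: black hex key, 49 x 124 x 8 mm, lying; origin under its centre.
- chisel: Bystander: chisel with a wooden handle, 255 mm long, lying; origin under its centre.
- tape_measure: Bystander: yellow tape measure, 36 x 78 x 61 mm; origin under its centre.
- spindle_ring_1: Bystander: grey steel spacer ring, 60 mm in diameter, 20 mm high; origin under its centre.
Things that resemble listed ones, but are neither listed nor needed, are in the scene too. Leave any green look-alike of the snap_cap alone.

How it is judged:
On the way, in this order (a step that is already met when the one before it is completed fails the run):
1. the test button is pressed (value of joint test_button above 0.0015 m).
2. the lever has dropped (value of joint trip_lever above 1.2 rad), for 0.1 s.
3. the lever is back up, standing against its stop (value of joint trip_lever below 0.12 rad), for 0.2 s.
4. the cap has clicked home: its mouth is below the catches, on the seal ring (z of snap_cap in the frame of stud_base below 0.0075 m and horizontal distance between snap_cap and stud_base below 0.004 m and angle between snap_cap's own z axis and vertical below 0.12 rad), for 0.1 s.
At the end, for the whole second after the job is handed in: The cap is upright (within 0.12 rad) over the stud (within 4 mm), clicked home past the catches, and the hand still presses it down so that the seal ring is pressed by more than 1.2 mm (about 5 N); the lever stands against its stop (below 0.12 rad) and the test button is released (z of snap_cap in the frame of stud_base below 0.0055 m and horizontal distance between snap_cap and stud_base below 0.004 m and angle between snap_cap's own z axis and vertical below 0.12 rad and value of joint seal_ring above 0.0012 m and contact force between the fingers and snap_cap above 2 N and value of joint trip_lever below 0.12 rad and value of joint test_button below 0.001 m); the arm keeps its last pose, push and grip.
It fails at once if one of the other loose things on the table is moved by more than 30 mm (distance of any of setting_block, pencil, hexkey_8, chisel, tape_measure, spindle_ring_1 from where it was at the start of the episode above 0.03 m).
It also fails if it takes over 61 s, if anything falls off the work surface, if the arm or the gripper's body presses on something with over 40 N, if the wrist force passes 120 N, or if a joint passes its speed limit or range.

### The arm

A 6-joint arm with a two-finger parallel gripper is mounted at the origin on a cart in front of the work surface, level with it; the furniture and walls round the work are solid. World frame = base frame: x ahead of the robot, y to its left, z up, the work surface at z = 0. Lengths are in m, angles in rad, forces in N, time in s.
With the tool pointing down it reaches from about 0.35 to 1 m from the base axis. Payload 7.1 kg.
Tool frame: the origin (TCP) lies between the finger pads; the fingertips stand 22 mm ahead of it and the grasp point (between the pads) lies 3 mm ahead of it; x points along the fingers, y is the direction in which the jaws open and shut, and the axes are right-handed (so a half turn about x gives the same grasp; the last joint's range is limited). The gripper opens to 85 mm and grips with 20 to 120 N. Pads are 22 mm wide; open, the fingers measure 114 mm over their backs; the gripper's body (76 mm by 85 mm) begins 54 mm behind the grasp point. The pads swing forward as they close: fully open they stand 13 mm farther back than shut.
Start: joints at [1.099, 0.423, 1.63, -0, 1.089, -0.019], TCP at [0.273, 0.562, 0.225] pointing down, gripper open.
Joint ranges: [-3, 3], [-0.9, 2.11], [0.09, 2.58], [-1.31, 4.45], [0.11, 2.69], [-2.54, 2.54]. Speed limits (rad/s): [2.39, 2.39, 3.01, 3.14, 3.14, 3.14].

### API

Orientations are given as a rotation vector (axis times angle).
In Python, from rig import manip gives the robot as it stands. The module is installed in compiled form; this text tells all that it offers. Calls block until the motion is done:
- manip.move_to(position, orientation): joint-space move of the TCP to a pose.
- manip.servo_line(position, orientation=None, rate=0.15): straight line of the TCP; orientation=None keeps the orientation; rate is the mean speed in m/s.
- manip.set_joints(angles): joint-space move.
- manip.command_gripper(opening, f_grip=None): finger opening in m; f_grip is the grip in N (None keeps the last); returns when the fingers have stopped.
- manip.hold(seconds).
- manip.solve_ik(position, orientation): joint angles nearest the present ones, or None.
- manip.camera(name): name is "scene" or "top" or "wrist"; returns a dict with "image" (384x512x3 uint8, red, green, blue), "fx", "fy", "cx", "cy" (pixels), "cam_to_world" (4x4, takes a point from camera to world coordinates); the wrist camera has in their place "mount" (4x4, takes a point from camera to tool coordinates, whose origin is the TCP and whose axes are the tool frame's). Camera axes: x right, y down, z forward; pixel columns grow to the right and rows downward; lengths in m; the calibration is good to about 2 mm. A picture is of the moment at which its call begins: read the wrist's pose just before it. There is no depth.
A pose or a line that the arm cannot do raises manip.IKError and nothing moves.
- manip.sign_off(): hands the job in, once; it reports no verdict.
Readings, each from a call of its own:
- manip.get_time(): time.
- manip.get_joint_positions(): joint angles.
- manip.get_joint_vel(): joint speeds.
- manip.get_tau(): joint torques, N m.
- manip.get_position(): TCP position.
- manip.get_ee_rot(): TCP orientation.
- manip.get_contact_force(): force on the tool from outside, world axes, zero at the start.
- manip.get_torque(): the same for the moment, N m.
- manip.get_width(): finger opening in m.
Only numpy, scipy, OpenCV 4.12 (cv2) and the standard library are available. Lean on these libraries where they do the work, as an engineer would, in place of code of your own. Each camera call takes 0.05 s, during which the arm holds its last target.

## Working session

There is one attempt and no reset: what is moved stays moved. The work goes in short steps, each a Python script; the robot and the scene stay as the last script left them, time stands still between calls to the robot, and variables do not carry over. Pictures are saved under pics/ and viewed, and the job is handed in when it is done.

```bash
mkdir -p pics; ls
cat > h.py <<'E'
from rig import manip
import numpy as np, cv2
from scipy.spatial.transform import Rotation as R
def shot(n,f):
    p=manip.get_position(); r=manip.get_ee_rot()
    c=manip.camera(n)
    if 'mount' in c:
        T=np.eye(4);T[:3,:3]=R.from_rotvec(r).as_matrix();T[:3,3]=p
        c['cam_to_world']=T@c['mount']
    cv2.imwrite('pics/'+f+'.png',cv2.cvtColor(c['image'],cv2.COLOR_RGB2BGR))
    np.savez('pics/'+f+'.npz',**{k:np.asarray(v) for k,v in c.items()})
    return c
def load(f): return dict(np.load('pics/'+f+'.npz'))
def ray(c,u,v):
    T=np.asarray(c['cam_to_world']);d=np.array([(u-c['cx'])/c['fx'],(v-c['cy'])/c['fy'],1.])
    return T[:3,3],T[:3,:3]@d
def onz(c,u,v,z):
    o,d=ray(c,u,v);return o+d*(z-o[2])/d[2]
def tri(l):
    A=np.zeros((3,3));b=np.zeros(3)
    for c,u,v in l:
        o,d=ray(c,u,v);d=d/np.linalg.norm(d);P=np.eye(3)-np.outer(d,d);A+=P;b+=P@o
    x=np.linalg.solve(A,b)
    res=[]
    for c,u,v in l:
        o,d=ray(c,u,v);d=d/np.linalg.norm(d);res.append(np.linalg.norm((np.eye(3)-np.outer(d,d))@(x-o)))
    return x,res
def proj(c,P):
    T=np.linalg.inv(c['cam_to_world']);q=T[:3,:3]@np.asarray(P)+T[:3,3]
    return c['fx']*q[0]/q[2]+c['cx'],c['fy']*q[1]/q[2]+c['cy']
E
python3 - <<'E'
from h import *
for n in('scene','top','wrist'):
    c=shot(n,n+'0'); print(n,c['fx'],np.round(c['cam_to_world'],3).tolist())
print(manip.get_time(),manip.get_ee_rot(),manip.get_position(),manip.get_width())
E
```

```text
pics
scene 415.78911480378787 [[0.51, -0.571, 0.643, -0.35], [-0.86, -0.337, 0.383, -0.684], [-0.002, -0.749, -0.663, 1.01], [0.0, 0.0, 0.0, 1.0]]
top 485.67987495134133 [[0.027, -0.987, 0.156, 0.364], [-1.0, -0.024, 0.017, -0.158], [-0.013, -0.156, -0.988, 1.395], [0.0, 0.0, 0.0, 1.0]]
wrist 268.93335059076037 [[0.437, 0.857, 0.273, 0.203], [0.899, -0.416, -0.135, 0.596], [-0.002, 0.305, -0.952, 0.373], [0.0, 0.0, 0.0, 1.0]]
0.15 [ 0.35404063  1.54178694 -0.35602472] [0.27317288 0.56164163 0.22428403] 0.08552762992234747
```

View pics/scene0.png

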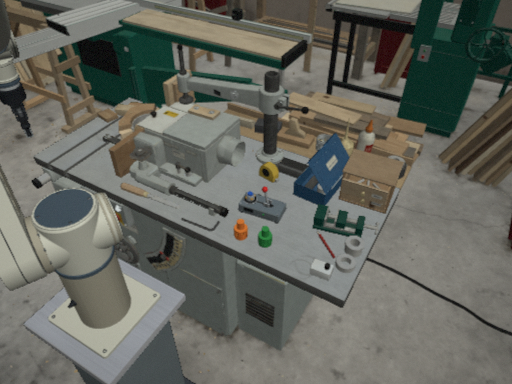

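View pics/top0.png

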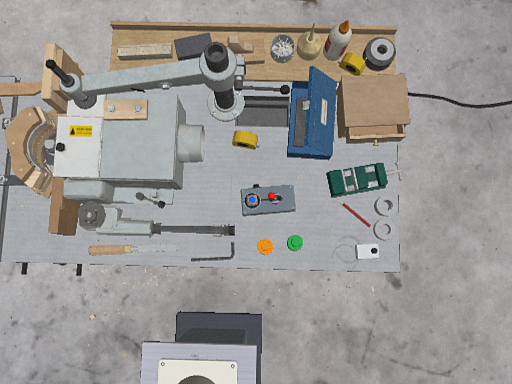

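View pics/wrist0.png

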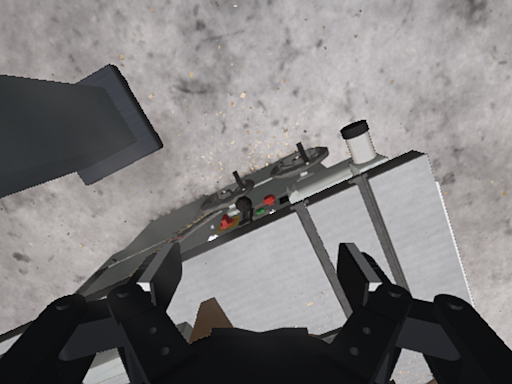

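The scene image shows the trip unit near (262,206), with the blue button at (250,196) and the red knob at (265,189), the orange cap at (241,230) and the green look-alike at (265,237). The top image shows the button at (252,200), the knob at (273,197), the orange cap at (265,246) and the green one at (295,242). The unit's +y points to world +y. I'll measure these points.

```bash
cat > seg.py <<'E'
from h import *
def blobs(c,kind,amin=6):
    hsv=cv2.cvtColor(c['image'],cv2.COLOR_RGB2HSV)
    rg={'red':[((0,150,70),(6,255,255)),((172,150,70),(180,255,255))],'orange':[((8,170,120),(18,255,255))],'blue':[((100,140,80),(118,255,255))],'green':[((55,150,60),(75,255,255))]}[kind]
    m=sum(cv2.inRange(hsv,a,b) for a,b in rg)
    n,l,s,ce=cv2.connectedComponentsWithStats(m)
    return [(s[i].tolist(),np.round(ce[i],1).tolist()) for i in range(1,n) if s[i][4]>=amin]
E
python3 - <<'E'
from seg import *
t=load('top0');s=load('scene0')
for k in('red','orange','blue','green'):
    print(k,'T',[b for b in blobs(t,k) if 180<b[1][0]<310 and 150<b[1][1]<280]);print(k,'S',[b for b in blobs(s,k) if 220<b[1][0]<290 and 170<b[1][1]<260])
# top box corners on z=.04
for uv in [(241,188),(294,184),(296,212),(243,216)]: print(onz(t,*uv,.04).round(4))
E
python3 - <<'E'
import cv2
for n,(x,y,w,h) in {'top0':(190,160,120,100),'scene0':(220,170,80,80)}.items():
    i=cv2.imread(f'pics/{n}.png')[y:y+h,x:x+w]; cv2.imwrite(f'pics/{n}_crop.png',cv2.resize(i,None,fx=6,fy=6,interpolation=cv2.INTER_CUBIC))
E
```

```text
red T [([268, 192, 7, 8, 41], [271.1, 195.6])]
red S [([262, 187, 5, 5, 19], [264.4, 188.8])]
orange T [([258, 239, 15, 15, 180], [264.9, 246.2])]
orange S [([234, 219, 13, 21, 188], [240.6, 229.6])]
blue T [([293, 151, 4, 2, 6], [294.8, 151.5]), ([249, 196, 6, 7, 31], [251.6, 199.1])]
blue S [([248, 192, 5, 3, 13], [249.7, 193.0])]
green T [([287, 235, 16, 15, 184], [294.6, 242.3])]
green S [([259, 227, 12, 20, 193], [264.6, 237.1])]
[ 0.5833 -0.1044  0.04  ]
[ 0.5985 -0.254   0.04  ]
[ 0.519  -0.2606  0.04  ]
[ 0.504  -0.1124  0.04  ]
```

Run:
```python
from h import *
t=load('top0');s=load('scene0')
print('knob',tri([(t,271.1,195.6),(s,264.4,188.8)]))
print('btn',tri([(t,251.6,199.1),(s,249.7,193.5)]), onz(t,251.6,199.1,.07))
print('cap',onz(t,264.9,246.2,.05))
print('green',onz(t,294.6,242.3,.05))
```

```text
knob (array([ 0.55446323, -0.18875934,  0.10430145]), [np.float64(0.00042738898568729297), np.float64(0.0004273889856871163)])
btn (array([ 0.54909382, -0.13559374,  0.06339734]), [np.float64(4.338323956176391e-05), np.float64(4.3383239561805744e-05)]) [ 0.54820069 -0.13573871  0.07      ]
cap [ 0.42102184 -0.17551632  0.05      ]
green [ 0.43384545 -0.25703871  0.05      ]
```

View pics/top0_crop.png

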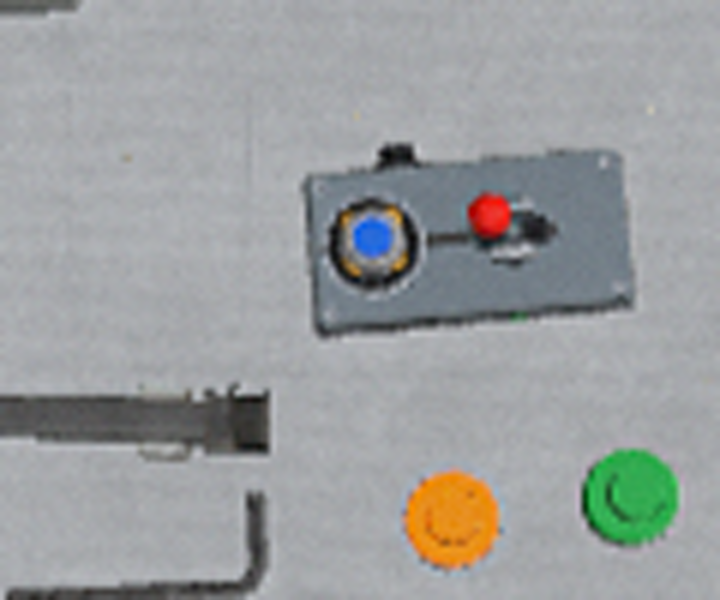

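View pics/scene0_crop.png

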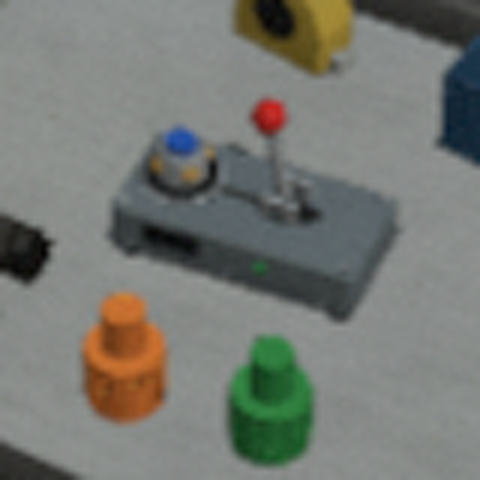

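The coarse points agree with the given sizes: knob z 0.104, button z about 0.063–0.07, and a 150 x 75 mm box outline at yaw about 0.10. Next I'll check IK and take a close wrist view.

```bash
cat >> h.py <<'E'
def ori(yaw,s=1):
    x=np.array([0,0,-1.]);y=s*np.array([np.cos(yaw),np.sin(yaw),0]);z=np.cross(x,y)
    return R.from_matrix(np.stack([x,y,z],1)).as_rotvec()
E
python3 - <<'E'
from h import *
c=load('wrist0');print(np.round(c['mount'],3).tolist())
for s in(1,-1):
  for p in [(.5,-.16,.3),(.42,-.1755,.07),(.548,-.1357,.09),(.56,-.25,.08)]:
    print(s,p,np.round(manip.solve_ik(p,ori(.1,s)),2))
E
```

```text
[[0.0, -0.305, 0.952, -0.148], [1.0, 0.0, -0.0, -0.0], [-0.0, 0.952, 0.305, -0.078], [0.0, 0.0, 0.0, 1.0]]
1 (0.5, -0.16, 0.3) [-0.33  0.19  1.77  0.    1.18 -0.43]
1 (0.42, -0.1755, 0.07) [-0.42  0.45  2.09 -0.    0.6  -0.52]
1 (0.548, -0.1357, 0.09) [-0.26  0.53  1.85  0.    0.77 -0.36]
1 (0.56, -0.25, 0.08) [-0.44  0.6   1.74 -0.    0.81 -0.54]Traceback (most recent call last):
  File "<stdin>", line 5, in <module>
    return _wrapfunc(a, 'round', decimals=decimals, out=out)
    return _wrapit(obj, method, *args, **kwds)
    result = getattr(arr, method)(*args, **kwds)
TypeError: unsupported operand type(s) for *: 'NoneType' and 'float'
```

Run:
```python
from h import *
t=load('top0');s=load('scene0')
for uv in [(185,187),(120,187),(205,160),(80,225),(230,110),(110,200)]: print(uv,onz(t,*uv,.15).round(3))
print(tri([(t,180,95),(s,240,122)]))   # housing corner top
for p in [(.30,.56,.38),(.3,.3,.38),(.49,-.15,.3),(.49,-.15,.24)]: print(p,np.round(manip.solve_ik(p,ori(.1,1)),2))
```

```text
(185, 187) [0.565 0.037 0.15 ]
(120, 187) [0.56  0.207 0.15 ]
(205, 160) [ 0.638 -0.012  0.15 ]
(80, 225) [0.459 0.304 0.15 ]
(230, 110) [ 0.775 -0.073  0.15 ]
(110, 200) [0.526 0.231 0.15 ]
(array([0.81755574, 0.06670451, 0.13734013]), [np.float64(0.0022494087274401316), np.float64(0.0022494087274401845)])
(0.3, 0.56, 0.38) [1.06 0.31 1.44 0.   1.39 0.96]
(0.3, 0.3, 0.38) [ 0.76 -0.05  1.86  0.    1.34  0.66]
(0.49, -0.15, 0.3) [-0.32  0.17  1.8   0.    1.17 -0.42]
(0.49, -0.15, 0.24) [-0.32  0.24  1.86  0.    1.04 -0.42]
```

Run:
```python
from seg import *
manip.move_to((.30,.36,.34),ori(.1))
manip.move_to((.48,-.10,.32),ori(.1))
manip.hold(.2);c1=shot('wrist','w1')
manip.move_to((.48,-.19,.25),ori(.1))
manip.hold(.2);c2=shot('wrist','w2')
print(manip.get_time(),manip.get_position())
for k in('red','orange','blue'):
    for c in(c1,c2): print(k,[b for b in blobs(c,k,30)])
```

```text
3.9167 [ 0.48063762 -0.1893953   0.2510039 ]
red [([296, 225, 13, 13, 131], [302.5, 230.9]), ([245, 301, 34, 27, 80], [257.8, 317.1])]
red [([315, 178, 17, 17, 235], [323.0, 185.9]), ([279, 284, 9, 10, 34], [283.1, 287.9]), ([247, 307, 15, 12, 31], [252.7, 313.4])]
orange [([209, 182, 26, 30, 533], [221.2, 197.2])]
orange [([201, 135, 33, 34, 785], [217.2, 152.3])]
blue [([295, 184, 11, 12, 102], [300.0, 189.4]), ([378, 261, 85, 40, 1257], [421.9, 277.8]), ([487, 322, 25, 11, 183], [500.5, 326.8])]
blue [([311, 128, 16, 15, 180], [318.5, 135.2]), ([386, 230, 122, 56, 2721], [448.8, 258.5]), ([440, 285, 72, 25, 916], [480.0, 297.2])]
```

View pics/w1.png

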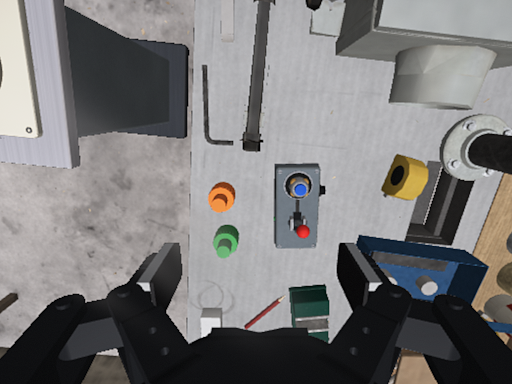

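View pics/w2.png

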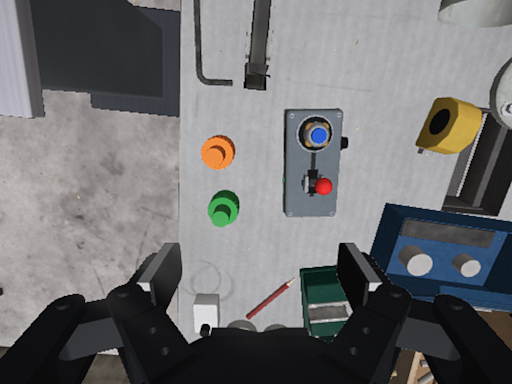

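Wrist view w2 shows the button at (318,135), the knob at (323,186), the orange cap at (217,152) and the green one at (223,209). The box sides run parallel to the image columns, so the yaw of about 0.10 holds.

Run:
```python
from seg import *
w1,w2,t,s=map(load,('w1','w2','top0','scene0'))
B=[(w1,300,189.4),(w2,318.5,135.2),(t,251.6,199.1)]
print('btn all',tri(B)); print('w',tri(B[:2]));
for b in B: print(' onz.07',onz(*b,.07).round(4))
K=[(w1,302.5,230.9),(w2,323,185.9),(t,271.1,195.6),(s,264.4,188.8)]
print('knob',tri(K)); 
for b in K: print(' onz.105',onz(*b,.105).round(4))
# boss top & box corners
i=cv2.imread('pics/w2.png')
cr=i[95:230,180:360];cv2.imwrite('pics/w2c.png',cv2.resize(cr,None,fx=4.4,fy=4.4,interpolation=cv2.INTER_CUBIC))
```

```text
btn all (array([ 0.54769633, -0.13632999,  0.07075019]), [np.float64(0.00018174193721164853), np.float64(0.0007381762856642707), np.float64(0.0007006454490143233)])
w (array([ 0.54829959, -0.13731119,  0.06689555]), [np.float64(1.3668278676082566e-05), np.float64(1.3668278676229459e-05)])
 onz.07 [ 0.5477 -0.1364  0.07  ]
 onz.07 [ 0.5476 -0.1371  0.07  ]
 onz.07 [ 0.5482 -0.1357  0.07  ]
knob (array([ 0.55406968, -0.18933758,  0.10538989]), [np.float64(0.00027962281538138566), np.float64(0.0005483165965385026), np.float64(0.0009580993756999855), np.float64(0.0003648493336302364)])
 onz.105 [ 0.5543 -0.1898  0.105 ]
 onz.105 [ 0.5543 -0.19    0.105 ]
 onz.105 [ 0.5541 -0.1884  0.105 ]
 onz.105 [ 0.554  -0.1895  0.105 ]
```

View pics/w2c.png

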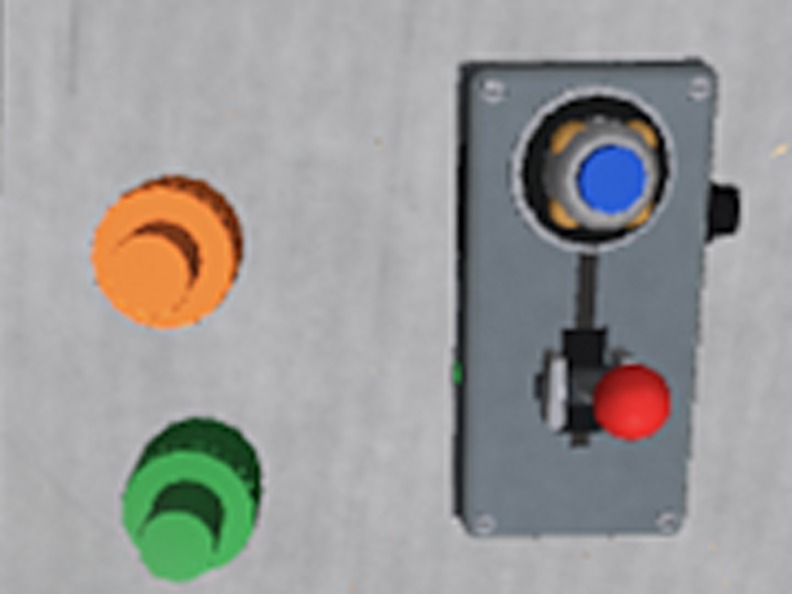

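Run:
```python
from seg import *
w2=load('w2')
f=lambda x,y:(x/4.4+180,y/4.4+95)
g=lambda x,y,z:onz(w2,*f(x,y),z)
TL,TR,BR,BL=[g(*p,.04) for p in((469,68),(714,66),(690,532),(468,533))]
print([p.round(4) for p in(TL,TR,BR,BL)])
for a,b in((BL,TL),(BR,TR)): d=b-a;print('yaw',np.arctan2(-d[0],d[1]),np.linalg.norm(d))
for a,b in((TL,TR),(BL,BR)): d=b-a;print('yaw',np.arctan2(d[1],d[0]),np.linalg.norm(d))
print('seal ring outer c (z.046)',g(594,168,.043),'white ring',g(594,168,.04))
print('screws',[ (g(*a,.04)-g(*b,.04)).round(4) for a,b in(((494,90),(484,524)),((699,88),(667,522)))])
print('boss top',g(150,276,.066),'shoulder',g(161,258,.038))
```

```text
[array([ 0.5086, -0.1128,  0.04  ]), array([ 0.5793, -0.105 ,  0.04  ]), array([ 0.6001, -0.2498,  0.04  ]), array([ 0.5276, -0.2574,  0.04  ])]
yaw 0.13052988783424033 0.14587948499897305
yaw 0.14214996714556868 0.14618871621947704
yaw 0.10917446991302651 0.0711243764976757
yaw 0.10556301528969345 0.07282954286530312
seal ring outer c (z.046) [ 0.548804   -0.13704938  0.043     ] white ring [ 0.54944653 -0.13726044  0.04      ]
screws [array([-0.0157,  0.1356,  0.    ]), array([-0.0157,  0.1355,  0.    ])]
boss top [ 0.42341223 -0.17786755  0.066     ] shoulder [ 0.42236068 -0.17750734  0.038     ]
```

```bash
python3 - <<'E'
from h import *
th=.112;q=ori(th)
x,y=.548,-.1365
manip.command_gripper(0.0,30)
manip.move_to((x,y,.125),q)
manip.servo_line((x,y,.096),q,rate=.08)
manip.hold(.1)
f0=manip.get_contact_force();print('f0',f0.round(2) if hasattr(f0,'round') else f0,manip.get_time())
z=.096
while z>.0855:
    z-=.001
    manip.servo_line((x,y,z),q,rate=.03)
    f=np.array(manip.get_contact_force())-f0
    print(round(z,4),np.round(manip.get_position()[2],4),f.round(2))
    if f[2]>4.2: break
manip.hold(.1)
c=shot('scene','s2');shot('wrist','w3')
manip.servo_line((x,y,.16),q,rate=.15)
print(manip.get_time())
shot('top','t2')
E
python3 - <<'E'
from h import *
i=cv2.imread('pics/s2.png')[150:260,200:310]; cv2.imwrite('pics/s2c.png',cv2.resize(i,None,fx=5,fy=5,interpolation=cv2.INTER_CUBIC))
E
```

```text
f0 [-0.19 -0.62  0.37] 5.9583
0.095 0.0952 [0.35 0.83 0.03]
0.094 0.094 [-1.01  0.72 -0.87]
0.093 0.0929 [ 0.16  0.68 -0.77]
0.092 0.0919 [-0.1   0.01 -0.01]
0.091 0.0909 [-0.9   0.66  0.32]
0.09 0.0899 [-0.37 -0.22 -0.18]
0.089 0.0889 [-0.55  0.37 -0.33]
0.088 0.0879 [-0.51  0.73 -0.34]
0.087 0.0869 [-0.83  0.01 -0.58]
0.086 0.0859 [0.1  0.81 0.51]
0.085 0.0849 [-0.62 -0.34 -0.56]
9.5583
```

View pics/s2c.png

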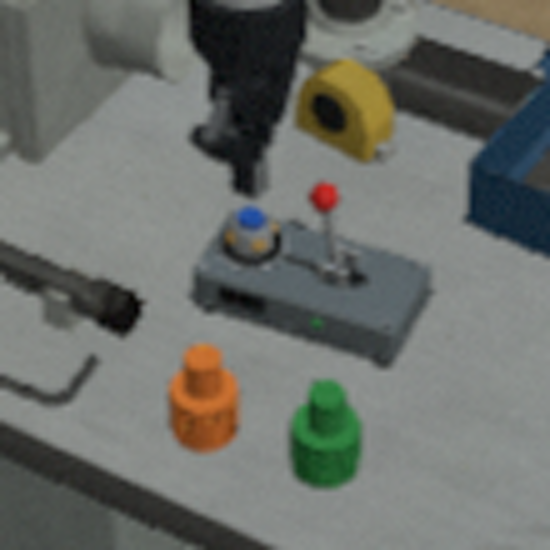

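View pics/w3.png

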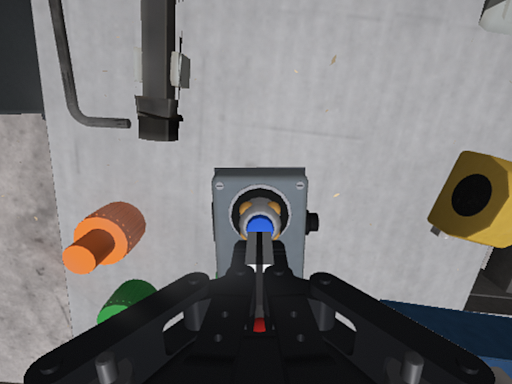

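Run:
```python
from h import *
w=load('w3');s=load('s2')
for z in(.063,.07,.076,.085): print(z,np.round(proj(w,(.548,-.1365,z)),1),np.round(proj(s,(.548,-.1365,z)),1), (np.array(proj(s,(.548,-.1365,z)))-[200,150])*5)
print(manip.get_position(),manip.get_width(),manip.get_time())
for a in('w3','s2'):
    i=cv2.imread(f'pics/{a}.png'); (x,y)=(210,170) if a=='w3' else (225,165)
    n=90 if a=='w3' else 50
    cv2.imwrite(f'pics/{a}z.png',cv2.resize(i[y:y+n,x:x+n],None,fx=540/n,fy=540/n,interpolation=cv2.INTER_CUBIC))
```

```text
0.063 [259.1 225. ] [249.8 193.9] [248.88044448 219.30564372]
0.07 [259.1 229.4] [249.8 192.3] [248.80550076 211.63599996]
0.076 [259.2 233.4] [249.7 191. ] [248.74086985 205.02175537]
0.085 [259.2 240. ] [249.7 189. ] [248.64323544 195.02997498]
[ 0.54724355 -0.13630444  0.15908705] 0.00017012126483350644 9.6083
```

View pics/w3z.png

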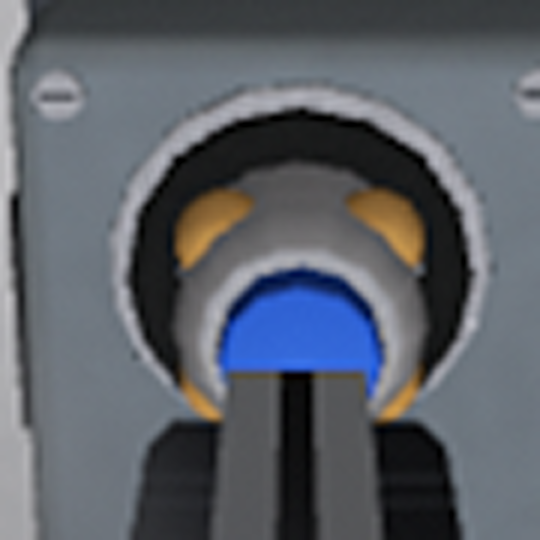

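View pics/s2z.png

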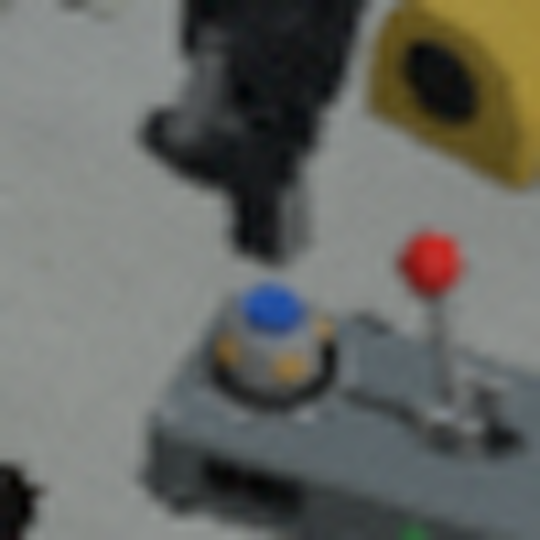

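View pics/t2.png

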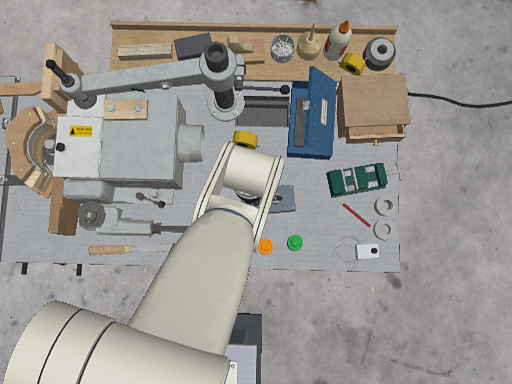

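Run:
```python
from h import *
w=load('w3')
u=np.array([-np.sin(.112),np.cos(.112),0])
for z in(.063,.07,.075,.08,.085,.09): print(z,np.round(proj(w,np.array([.548,-.1365,z])+.011*u),1))
print(manip.get_ee_rot(),ori(.112))
```

```text
0.063 [259.1 210.2]
0.07 [259.2 214.1]
0.075 [259.2 217. ]
0.08 [259.2 220.2]
0.085 [259.2 223.5]
0.09 [259.2 227.1]
[ 1.12590338  1.261554   -1.12716298] [ 1.12630027  1.26007728 -1.12630027]
```

Nothing was pressed. At TCP z 0.085 the scene crop shows the fingertips (249,189) still above the button, so the real tips are less far ahead of the TCP than stated. I'll go on down under the force guard and find the real tip offset from the contact.

```bash
python3 - <<'E'
from h import *
th=.112;q=ori(th)
x,y=.548,-.1365
def F(): return np.mean([manip.get_contact_force() for _ in range(4)],0)
manip.servo_line((x,y,.086),q,rate=.15)
manip.hold(.1); f0=F();print('f0',f0.round(2))
z=.086;n=0
while z>.064:
    z-=.001
    manip.servo_line((x,y,z),q,rate=.03)
    f=F()-f0
    print(round(z,4),np.round(manip.get_position()[2],4),f.round(2))
    if f[2]>3.8: break
manip.hold(.15)
print('held',(F()-f0).round(2))
c=shot('scene','s3');shot('wrist','w4')
print(manip.get_time())
E
python3 - <<'E'
from h import *
i=cv2.imread('pics/s3.png')[165:215,225:275]; cv2.imwrite('pics/s3c.png',cv2.resize(i,None,fx=10,fy=10,interpolation=cv2.INTER_CUBIC))
E
```

```text
f0 [-0.03  0.53  0.42]
0.085 0.0856 [ 0.44 -0.55 -0.98]
0.084 0.084 [ 0.52 -1.09 -0.83]
0.083 0.0829 [-0.55 -1.03 -0.6 ]
0.082 0.0819 [-0.09 -2.11 -0.57]
0.081 0.0809 [ 0.87 -0.37  0.09]
0.08 0.0799 [ 0.17 -0.17 -0.09]
0.079 0.0789 [ 0.25 -0.45  0.01]
0.078 0.0779 [-0.52 -0.07 -0.84]
0.077 0.0769 [-0.79 -0.42 -0.31]
0.076 0.0759 [-0.41 -0.12 -0.35]
0.075 0.0749 [-0.16 -0.46 -0.9 ]
0.074 0.0739 [ 0.75 -0.73 -0.51]
0.073 0.0729 [ 0.14 -1.07 -0.14]
0.072 0.0719 [ 1.05 -0.27 -0.76]
0.071 0.0709 [-0.45 -1.69 -0.32]
0.07 0.0699 [ 0.29  0.3  -0.71]
0.069 0.0689 [-0.83 -1.01  1.32]
0.068 0.0679 [ 1.05 -0.48 -0.51]
0.067 0.0669 [-0.7  -0.73 -0.93]
0.066 0.0659 [ 0.45 -0.26 -0.54]
0.065 0.0649 [ 0.29 -0.77 -0.91]
0.064 0.0639 [ 0.39 -0.31 -0.34]
held [-0.81 -1.    0.19]
16.1
```

View pics/s3c.png

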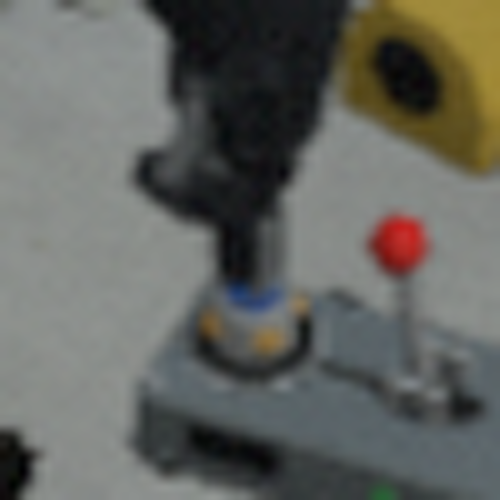

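View pics/w4.png

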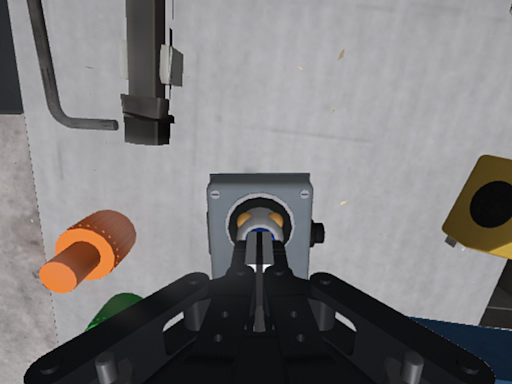

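```bash
python3 - <<'E'
from h import *
th=.112;q=ori(th)
x,y=.548,-.1365
def F(): return np.mean([manip.get_contact_force() for _ in range(6)],0)
f0=np.array([0,0,0.]);z=.064
while z>.052:
    z-=.001
    manip.servo_line((x,y,z),q,rate=.05)
    f=F()
    print(round(z,4),np.round(manip.get_position()[2],4),f.round(2))
    if f[2]>3.4: break
manip.hold(.1)
print('held',(F()-f0).round(2))
c=shot('scene','s4');shot('wrist','w5')
print(manip.get_time())
E
python3 - <<'E'
from h import *
i=cv2.imread('pics/s4.png')[165:215,225:275]; cv2.imwrite('pics/s4c.png',cv2.resize(i,None,fx=10,fy=10,interpolation=cv2.INTER_CUBIC))
E
```

```text
0.063 0.0631 [-0.9  -0.19  1.51]
0.062 0.0621 [0.05 0.1  2.75]
0.061 0.0611 [0.61 0.41 3.18]
0.06 0.0601 [-0.46  1.61  4.16]
held [0.   0.61 4.18]
17.3
```

View pics/s4c.png

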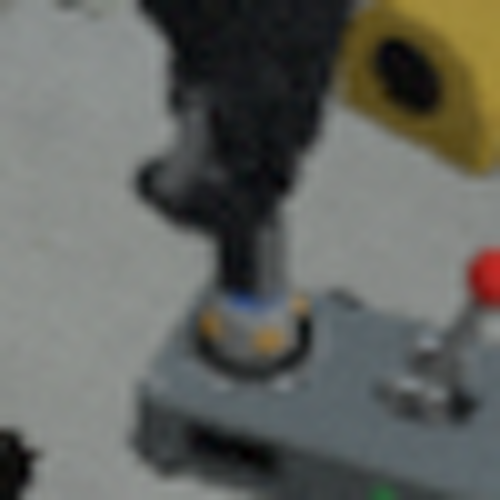

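View pics/w5.png

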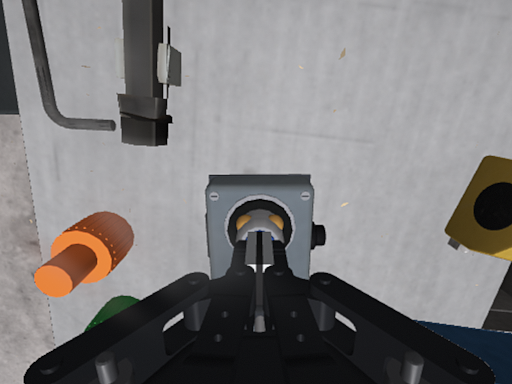

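The lever is falling: the red knob is at the right edge of the s4 crop, heading to −y. Contact came at TCP z 0.0637 on a button top at 0.070, so the shut fingertips really sit about 6 mm behind the reported TCP. The stated 22 mm ahead is wrong, by about 28 mm. I'll use the measured value and move over to view the dropped knob.

Run:
```python
from seg import *
q=ori(.112)
manip.servo_line((.548,-.1365,.125),q,rate=.15)
manip.move_to((.5618,-.250,.125),q)
manip.command_gripper(.045,20)
manip.hold(.1)
c=shot('wrist','w6');s=shot('scene','s5')
print(manip.get_time(),manip.get_position(),manip.get_width())
print([b for b in blobs(c,'red',30)],[b for b in blobs(s,'red',8)if 220<b[1][0]<330])
for b in blobs(c,'red',60): print(onz(c,*b[1],.0677))
print('pred',proj(c,(.5618,-.257,.0677)),proj(s,(.5618,-.257,.0677)))
i=s['image'][150:250,220:340,::-1]; cv2.imwrite('pics/s5c.png',cv2.resize(i,None,fx=5,fy=5,interpolation=cv2.INTER_CUBIC))
```

```text
19.1167 [ 0.56183056 -0.24993466  0.12508283] 0.04527103533166747
[([248, 205, 23, 23, 419], [258.7, 215.6]), ([211, 300, 26, 26, 188], [222.8, 313.2])] [([281, 201, 5, 5, 21], [283.0, 203.0]), ([320, 235, 14, 22, 30], [326.1, 245.2])]
[ 0.56240367 -0.25741227  0.0677    ]
[ 0.54001817 -0.3592796   0.0677    ]
pred (np.float64(258.02882089814926), np.float64(215.063585926518)) (np.float64(283.15789927052117), np.float64(202.79668814347102))
```

View pics/w6.png

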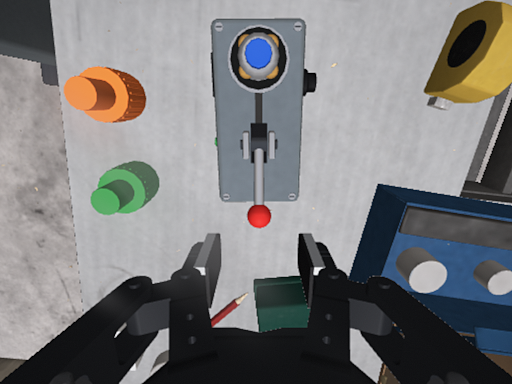

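View pics/s5c.png

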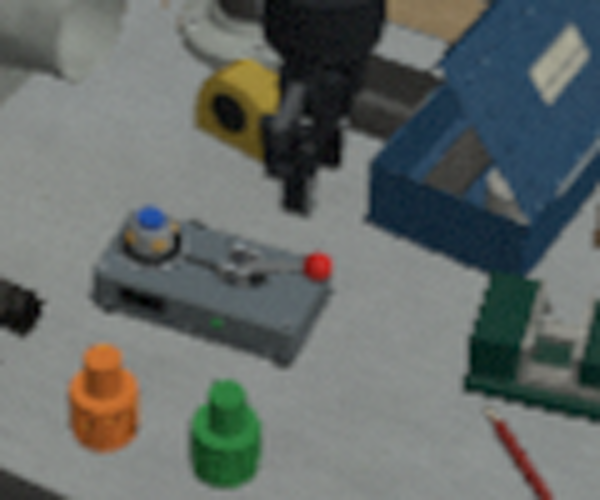

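Seen in w6, the dropped knob is at (258.7,215.6) and in s5 at (283,203). Both are within 1 px of the hinge-model prediction, so the lever is at 1.4. Next I'll pinch it and follow the arc.

Run:
```python
from seg import *
th=.112;q=ori(th);u=np.array([-np.sin(th),np.cos(th),0])
H=np.array([.5560,-.2016,.046]);off=np.array([0,0,-.0177])
def tcp(a): return H+.06*(np.sin(.2-a)*u+np.cos(.2-a)*np.array([0,0,1]))+off
print(tcp(1.4),tcp(.08))
p=tcp(1.4)
manip.servo_line(p+[0,0,.03],q,rate=.2)
manip.servo_line(p,q,rate=.1)
manip.command_gripper(.01,20)
w=manip.get_width();print('w',w,manip.get_time(),np.round(manip.get_contact_force(),1))
if w>.016:
    for a in np.linspace(1.4,.08,9)[1:]:
        manip.servo_line(tcp(a),q,rate=.09)
        print(round(a,2),np.round(manip.get_contact_force(),1),round(manip.get_width(),4))
c=shot('scene','s6')
print(manip.get_time())
i=c['image'][140:240,210:330,::-1]; cv2.imwrite('pics/s6c.png',cv2.resize(i,None,fx=5,fy=5,interpolation=cv2.INTER_CUBIC))
```

```text
[ 0.56225022 -0.25717197  0.05004147] [ 0.55519721 -0.19446227  0.08786852]
w 0.01805649320817936 20.2917 [-1.8  0.   3.1]
1.23 [-0.5 -3.1  0.1] 0.0182
1.07 [ 0.9 -1.3  0.1] 0.0181
0.9 [ 2.5 -0.6 -0.1] 0.018
0.74 [ 2.5  0.7 -1.7] 0.0181
0.57 [ 2.4 -0.3 -0.9] 0.0179
0.41 [ 1.1 -1.3  0.6] 0.018
0.25 [ 0.5 -0.9  1.2] 0.0183
0.08 [0.6 0.1 2.6] 0.0181
22.4083
```

View pics/s6c.png

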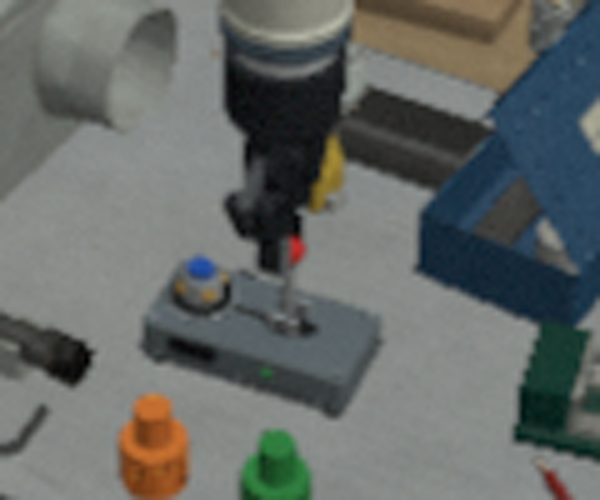

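The s6 crop shows the knob pinched upright at (290,250). Now I'll release it, check that it stands, and view the cap from above.

Run:
```python
from seg import *
q=ori(.112)
manip.command_gripper(.045,20)
p=np.array(manip.get_position())
manip.servo_line(p+[0,0,.06],q,rate=.2)
manip.move_to((.422,-.1775,.13),q)
manip.hold(.1)
c=shot('wrist','w7');s=shot('scene','s7')
print(manip.get_time(),manip.get_position(),manip.get_width())
print([b for b in blobs(s,'red',8)if 220<b[1][0]<330],proj(s,(.5542,-.1897,.105)))
i=s['image'][140:260,210:330,::-1]; cv2.imwrite('pics/s7c.png',cv2.resize(i,None,fx=4.8,fy=4.8,interpolation=cv2.INTER_CUBIC))
i=c['image'][120:280,170:350,::-1]; cv2.imwrite('pics/w7c.png',cv2.resize(i,None,fx=4,fy=4,interpolation=cv2.INTER_CUBIC))
print(blobs(c,'orange',100))
```

```text
24.0333 [ 0.42322803 -0.17783242  0.12997795] 0.045211574534907435
[([266, 188, 5, 5, 20], [267.8, 189.8]), ([319, 235, 15, 22, 31], [326.2, 245.3])] (np.float64(264.4835970715378), np.float64(188.7966430163523))
[([236, 163, 45, 52, 1727], [258.2, 189.3])]
```

View pics/s7c.png

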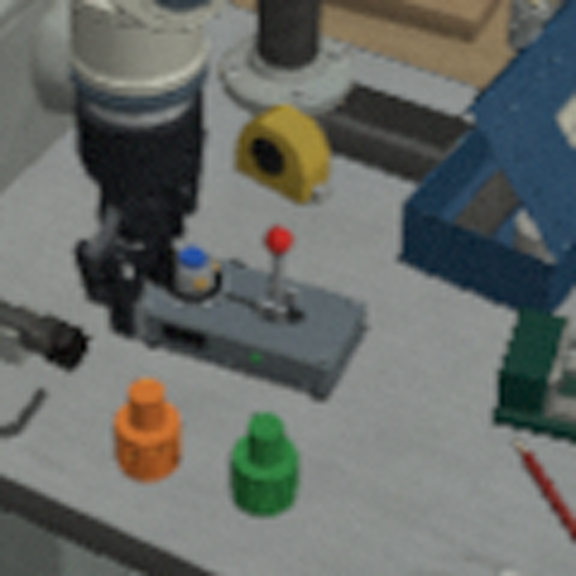

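View pics/w7c.png

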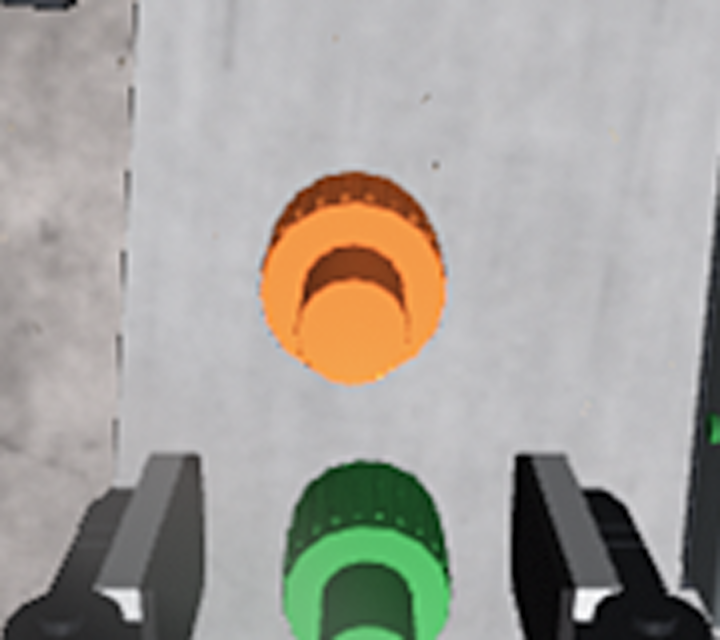

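The cap is in view in the w7 crop: boss top centre at (352,332), shoulder disc centre about (353,290). But the knob in s7 is at (267.8,189.8), 3.4 px away from its original standing place (264.4,188.8). I'll check whether the lever is settled before going on.

Run:
```python
from seg import *
s=shot('scene','s8');print(manip.get_time(),[b for b in blobs(s,'red',8)if 220<b[1][0]<300])
t=shot('top','t3');print([b for b in blobs(t,'red',8)if 220<b[1][0]<300 and b[1][1]<230])
th=.112;u=np.array([-np.sin(th),np.cos(th),0]);H=np.array([.5560,-.2016,.046])
for a in(0,.05,.1,.15,.2,.25,.3): 
    k=H+.06*(np.sin(.2-a)*u+np.cos(.2-a)*np.array([0,0,1]));print(a,np.round(proj(s,k),1),np.round(proj(t,k),1))
for z,uv in((.066,(352,332)),(.038,(353,291))): print(onz(load('w7'),uv[0]/4+170,uv[1]/4+120,z))
```

```text
24.0833 [([266, 188, 5, 5, 19], [267.6, 189.7])]
[([272, 192, 8, 7, 42], [275.5, 195.0])]
0 [264.6 188.8] [271.6 195.4]
0.05 [265.4 188.9] [272.7 195.3]
0.1 [266.2 189. ] [273.8 195.2]
0.15 [267.1 189.2] [274.9 195.1]
0.2 [267.9 189.5] [276.1 195. ]
0.25 [268.8 189.7] [277.2 194.9]
0.3 [269.6 190. ] [278.3 194.8]
[ 0.4221753  -0.17698682  0.066     ]
[ 0.42232293 -0.17688165  0.038     ]
```

Run:
```python
from seg import *
for i in range(3):
    manip.hold(.25)
    t=shot('top','t4');print(manip.get_time(),[b for b in blobs(t,'red',8)if 220<b[1][0]<310 and b[1][1]<230])
```

```text
24.4333 [([272, 192, 8, 7, 42], [275.5, 195.0])]
24.7333 [([272, 192, 8, 7, 42], [275.5, 195.0])]
25.0333 [([272, 192, 8, 7, 42], [275.5, 195.0])]
```

The lever is stuck motionless at about 0.18 rad, almost exactly upright (top px 275.5, against 271.6 when standing). I'll push it the rest of the way to its stop with shut fingers from the −y side, with a force guard.

Run:
```python
from seg import *
th=.112;q=ori(th);u=np.array([-np.sin(th),np.cos(th),0]);H=np.array([.5560,-.2016,0])
P=lambda s,z:H+s*u+np.array([0,0,z])
manip.servo_line((.422,-.1775,.17),q,rate=.25)
manip.move_to(P(-.046,.17),q)
manip.command_gripper(0,30)
manip.servo_line(P(-.046,.089),q,rate=.2)
manip.servo_line(P(-.026,.089),q,rate=.1)
F=lambda:np.mean([manip.get_contact_force() for _ in range(6)],0)
f0=F()
for s in np.arange(-.023,-.006,.002):
    manip.servo_line(P(s,.089),q,rate=.05)
    f=(F()-f0); print(round(s,4),f.round(1))
    if f@u<-3: break
c=shot('scene','s9');print(manip.get_time(),[b for b in blobs(c,'red',5)if 220<b[1][0]<300])
i=c['image'][140:240,210:330,::-1]; cv2.imwrite('pics/s9c.png',cv2.resize(i,None,fx=5,fy=5,interpolation=cv2.INTER_CUBIC))
```

```text
-0.023 [-0.8  1.   0. ]
-0.021 [ 1.   1.7 -0.2]
-0.019 [-0.2  1.9 -1. ]
-0.017 [0.4 0.4 0.6]
-0.015 [-0.8  0.8  0.1]
-0.013 [-0.6  1.4 -0.8]
-0.011 [-0.4  0.3  0.4]
-0.009 [0.1 0.3 0.6]
-0.007 [-0.5 -6.7 -2. ]
29.7167 [([262, 187, 5, 5, 19], [264.4, 188.8])]
```

View pics/s9c.png

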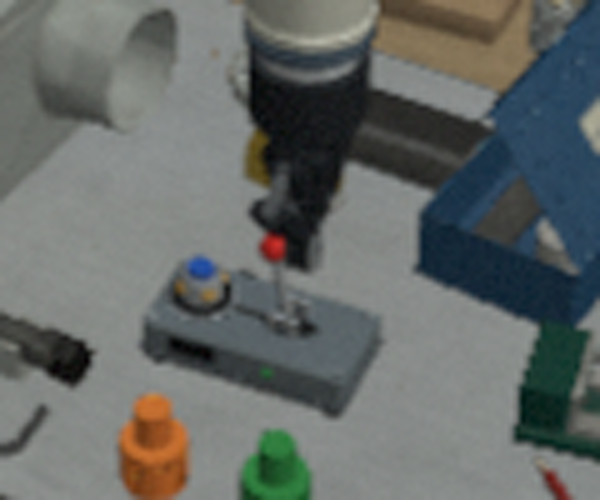

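The knob is back at (264.4,188.8), exactly its original standing pixel. I'll back off, check that it stays, then grasp the cap.

Run:
```python
from seg import *
w=load('w6')
b=[b for b in blobs(w,'blue',60)];print(b[:2]);print(onz(w,*b[0][1],.07))
th=.112;q=ori(th);u=np.array([-np.sin(th),np.cos(th),0]);H=np.array([.5560,-.2016,0])
P=lambda s,z:H+s*u+np.array([0,0,z])
manip.servo_line(P(-.03,.089),q,rate=.12)
manip.servo_line(P(-.04,.17),q,rate=.25)
t=shot('scene','s10');print(manip.get_time(),[b for b in blobs(t,'red',5)if 220<b[1][0]<300])
manip.move_to((.4222,-.177,.12),q)
manip.command_gripper(.045,80)
t=shot('scene','s11');print(manip.get_time(),[b for b in blobs(t,'red',5)if 220<b[1][0]<300])
manip.servo_line((.4222,-.177,.034),q,rate=.12)
manip.command_gripper(.015,80)
print(manip.get_width(),np.round(manip.get_contact_force(),1),manip.get_position(),manip.get_time())
t=shot('scene','s12');shot('wrist','w8')
i=t['image'][160:260,190:310,::-1]; cv2.imwrite('pics/s12c.png',cv2.resize(i,None,fx=5,fy=5,interpolation=cv2.INTER_CUBIC))
```

```text
[([245, 38, 27, 31, 618], [258.0, 52.9]), ([407, 202, 105, 19, 294], [458.0, 210.9])]
[ 0.54844162 -0.13776253  0.07      ]
30.5833 [([262, 187, 5, 5, 19], [264.4, 188.8])]
31.8167 [([262, 187, 5, 5, 19], [264.4, 188.8])]
0.021605132613745123 [-1.5  1.   5.6] [ 0.42270609 -0.17725845  0.03488945] 33.0167
```

View pics/s12c.png

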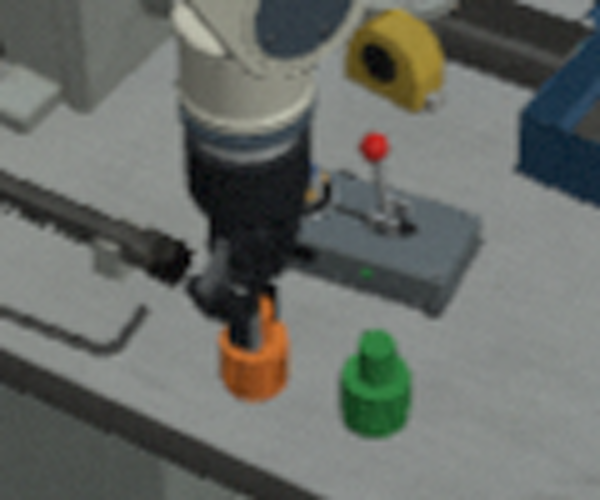

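View pics/w8.png

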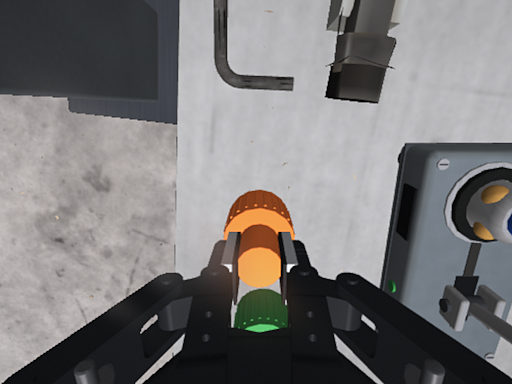

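The width is 21.6 mm, which is the boss with the same −2 mm bias as on the knob, and the tips are bearing on the shoulder. The lever is still standing at (264.4,188.8). Next I'll lift, hover over the stud and check alignment.

Run:
```python
from seg import *
q=ori(.112)
w=load('w8');print('boss w8',onz(w,260,262,.066))
manip.servo_line((.4225,-.1772,.14),q,rate=.2)
manip.servo_line((.5487,-.1375,.14),q,rate=.2)
manip.servo_line((.5487,-.1375,.118),q,rate=.15)
manip.hold(.15)
w=shot('wrist','w9');s=shot('scene','s13');t=shot('top','t5')
print(manip.get_time(),manip.get_position(),manip.get_width(),np.round(manip.get_contact_force(),1))
print([b for b in blobs(s,'red',5)if 220<b[1][0]<300],blobs(w,'orange',100),blobs(w,'blue',20))
i=w['image'][120:300,160:360,::-1]; cv2.imwrite('pics/w9c.png',cv2.resize(i,None,fx=3.3,fy=3.3,interpolation=cv2.INTER_CUBIC))
i=s['image'][140:220,210:310,::-1]; cv2.imwrite('pics/s13c.png',cv2.resize(i,None,fx=6,fy=6,interpolation=cv2.INTER_CUBIC))
```

```text
boss w8 [ 0.42261578 -0.17313361  0.066     ]
35.2083 [ 0.54897729 -0.13768342  0.1186797 ] 0.021687619530641994 [ 0.2  0.2 -0.3]
[([262, 187, 5, 5, 19], [264.4, 188.8])] [([254, 190, 28, 19, 241], [265.1, 199.2]), ([224, 204, 71, 36, 1197], [258.9, 220.6]), ([238, 226, 43, 56, 1158], [262.6, 254.4])] [([442, 330, 70, 40, 931], [488.1, 344.8])]
```

View pics/w9c.png

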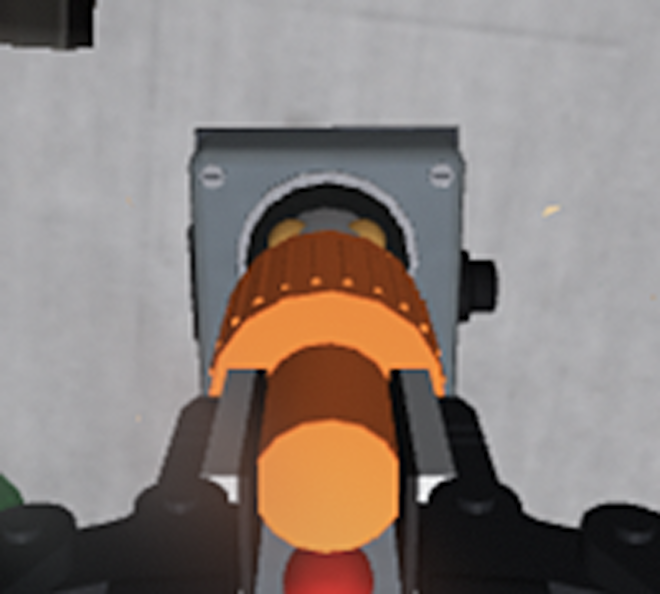

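View pics/s13c.png

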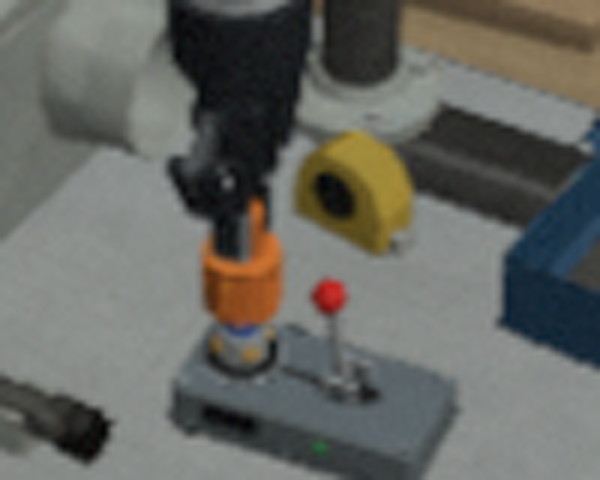

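```bash
python3 - <<'E'
from h import *
w=load('w9');g=lambda x,y,z:onz(w,x/3.3+160,y/3.3+120,z).round(4)
print('boss',g(328,486,.1498),'shoulder l/r',g(214,370,.1218),g(442,370,.1218), 'ring mid l/r',g(240,252,.04),g(420,252,.04))
print('catches mid',g(329,233,.054), 'screws mid',g(327,175,.04))
u=np.array([-np.sin(.112),np.cos(.112),0])
# ring back edge: white ring radius?
w6=load('w6')
print(g(330,172,.04), 'shoulder back',g(328,292,.1218))
E
python3 - <<'E'
import cv2
i=cv2.imread('pics/w6.png')[10:110,200:320];cv2.imwrite('pics/w6c.png',cv2.resize(i,None,fx=6,fy=6,interpolation=cv2.INTER_CUBIC))
E
```

```text
boss [ 0.5487 -0.1368  0.1498] shoulder l/r [ 0.5277 -0.1333  0.1218] [ 0.5685 -0.1287  0.1218] ring mid l/r [ 0.5253 -0.1385  0.04  ] [ 0.5735 -0.1331  0.04  ]
catches mid [ 0.548  -0.1262  0.054 ] screws mid [ 0.5462 -0.1147  0.04  ]
[ 0.5469 -0.1138  0.04  ] shoulder back [ 0.5464 -0.1161  0.1218]
```

View pics/w6c.png

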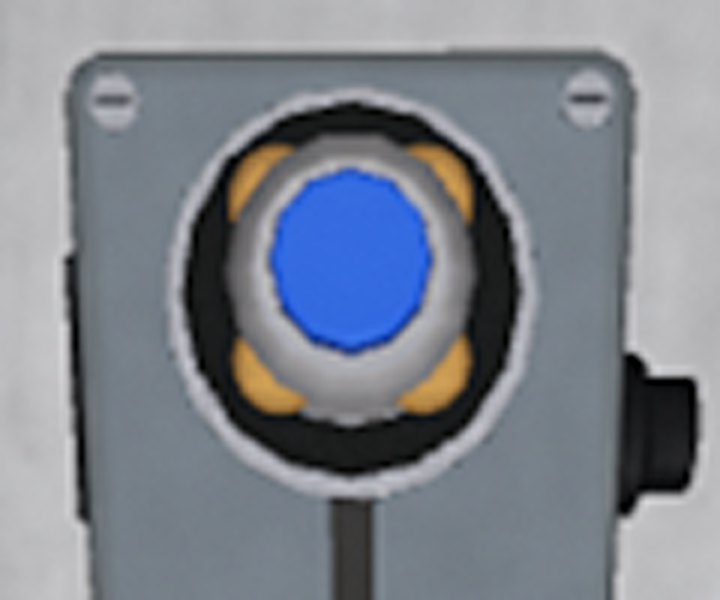

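The cap axis reads (0.5488,−0.1374). The stud ring centre and the mid-line between the screws read (0.549–0.5496,−0.1377). They agree to under 1 mm, so I'll press down under a force guard.

Run:
```python
from seg import *
q=ori(.112);x,y=.5489,-.1376
F=lambda:np.mean([manip.get_contact_force() for _ in range(4)],0)
manip.servo_line((x,y,.1),q,rate=.1)
f=F();print('z.1',f.round(1),manip.get_time())
z=.1;pk=0
while z>.0765:
    z-=.0015 if z>.083 else .0007
    manip.servo_line((x,y,z),q,rate=.04)
    f=F();pk=max(pk,f[2]);p=manip.get_position()
    print(round(z,4),round(p[2],4),f.round(1))
    if f[2]>25 or np.hypot(f[0],f[1])>12: print('guard');break
    if z<.0815 and pk>6 and f[2]>8.5: print('press');break
print(manip.get_time(),manip.get_width(),manip.get_position())
s=shot('scene','s14');w=shot('wrist','w10')
print([b for b in blobs(s,'red',5)if 220<b[1][0]<300])
i=s['image'][140:220,210:310,::-1]; cv2.imwrite('pics/s14c.png',cv2.resize(i,None,fx=6,fy=6,interpolation=cv2.INTER_CUBIC))
```

```text
z.1 [ 0.8  1.6 -1. ] 35.5417
0.0985 0.0987 [ 0.  -0.1 -0.8]
0.097 0.0971 [ 0.2 -0.3 -0.2]
0.0955 0.0954 [ 0.6  0.3 -1.6]
0.094 0.0939 [-0.2  1.  -0.1]
0.0925 0.0929 [0.1 1.8 4.2]
0.091 0.0917 [0.3 2.  6.5]
0.0895 0.0901 [0.2 1.4 4.3]
0.088 0.0871 [ 3.1  1.1 -8.3]
0.0865 0.0855 [  2.8   0.9 -14.1]
0.085 0.0843 [  3.1   0.7 -14.7]
0.0835 0.0836 [ 0.5  1.6 -7.4]
0.082 0.0825 [ 0.2 -0.4 -1.7]
0.0813 0.0817 [0.3 0.7 1.2]
0.0806 0.0809 [ 0.5 -1.1  3.6]
0.0799 0.0802 [ 0.1 -0.6  4.9]
0.0792 0.0797 [-0.7 -0.6  7.2]
0.0785 0.0791 [-0.7 -0.8  8.7]
press
39.7917 0.02141757206661804 [ 0.54933033 -0.13780188  0.07910683]
[([262, 187, 5, 5, 19], [264.4, 188.8])]
```

View pics/s14c.png

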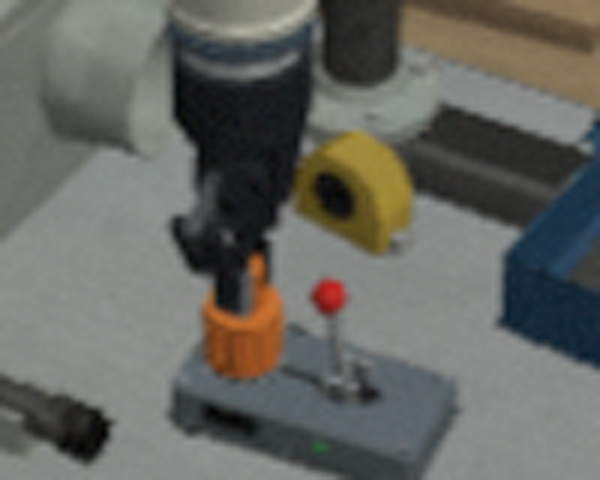

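View pics/w10.png

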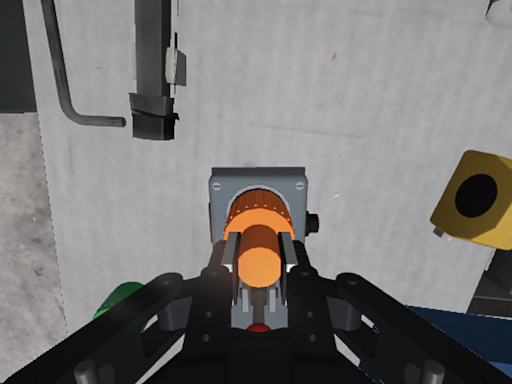

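The force trace shows it clearly: catches met at 0.093, a snap with the cap drawn down (fz −14), then the ring pushing back up to 8.7 N. The cap sits upright on the unit at (243,330) in the s14 crop, and the lever is still at (264.4,188.8). I'll press slightly harder, check that the hold is steady, then sign off.

Run:
```python
from seg import *
q=ori(.112)
manip.servo_line((.5489,-.1376,.0780),q,rate=.03)
for i in range(3):
    manip.hold(.25);print(np.mean([manip.get_contact_force() for _ in range(8)],0).round(1),np.round(manip.get_position(),4))
s=shot('scene','s15');print([b for b in blobs(s,'red',5)if 220<b[1][0]<300],manip.get_width(),manip.get_time())
z=manip.get_position()[2]
f=np.mean([manip.get_contact_force()[2] for _ in range(10)])
if 7<f<16: manip.sign_off();print('signed',f)
```

```text
[-1.3  0.3  9.5] [ 0.5493 -0.1378  0.0787]
[-0.7 -0.9  8.8] [ 0.5493 -0.1378  0.0787]
[-1.9 -1.   9.6] [ 0.5493 -0.1378  0.0788]
[([262, 187, 5, 5, 19], [264.4, 188.8])] 0.021418016405368844 40.9417
the job is handed in; nothing more can be done
signed 9.384662995387997
```

I finished the whole job and handed it in at about 41 s of the 61 s. I pressed the button, the lever dropped and was raised to its stop, and the cap is clicked on with the hand still pressing it. No verdict came back, so this rests on my own last checks.

**Last checks**
- **Click:** the lip met the catches at about the expected height. The force then swung to about −14 N as the cap was drawn down, and rose again on the seal ring.
- **Press:** the cap was held with a steady 9–9.5 N, about 2.5 mm of ring travel by the stated stiffness.
- **Alignment:** the cap axis was within about 1 mm of the stud in the wrist view just before pressing.
- **Lever:** the knob is on exactly its original standing pixel in the last scene picture.

**What disagreed or went wrong**
- **Fingertip position:** the shut fingertips were about 6 mm behind the tool point, not 22 mm ahead as stated. My first button press therefore stopped in the air; I used the contact height to correct it.
- **Lever:** after the first lift it stuck at about 0.18 rad, almost upright. I pushed it the rest of the way with shut fingers, and it then stayed at its stop.
- **Finger opening:** the opening read about 2 mm low, 18 mm on the 20 mm knob and 21.6 mm on the 24 mm boss.

I felt no contact with any of the other things on the table, and I left the green look-alike alone. I did not measure their final positions.

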